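# Set the glue-air regulator and lock its knob

## Task

Set the air regulator for the glue dispenser: turn the black bar knob until its white pointer points at the red mark, and let go of it. Then fetch the red lock fork from its wooden parking block and slide it jaws first into the guide on top of the regulator, one jaw on each side of the knob, fully home against the end stop so that the knob stays locked on the mark. Let go at the end, and leave the red spool, the teal bead box, the wax cake and the pin tin nearby where they are.

Things in the scene. Friction and masses are not known exactly. Their poses are not given: they have to be found in the camera images.
- regulator: Fixed grey and aluminium block, 176 x 98 x 50 (x, y, z), flat deck on top (50 above the table). Origin on the table straight under the knob's axis; the block runs from x = -130 to +45 in its own frame. The fork slides along its +x at y = 0, lying on the deck, between two guide cheeks.
- guide_mouth (a point): Open end of the guide, on the deck: regulator x = -39, y = 0. Straight cheeks, 7 thick, front ends rounded, inner faces at y = +-30.5, run from here to x = +35. Lips along their tops, 19 to 23 above the deck, reach in to y = +-24.5, so the fork can enter only here, lying on the deck.
- mark (a point): The red mark: a 7 wide line over the end stop and on the deck behind it, on the regulator's +x line; this point 31 from the knob's axis, 67 above the table. The end stop is a cross bar 16 high between the cheeks, its face at regulator x = +27.
- knob (a joint): Knob angle (rad), counter-clockwise from above positive, range -2.4 to 2.4; 0 when the pointer is at the red mark (regulator +x). It starts at 0.7 to 1.4 (pointer left of the mark): turn it clockwise. It has light friction (0.06 N m) and stays where it is left.
- pointer (a point): Pointer end of the knob, at its top: 22 from the axis, 96 above the table. The knob is a black upright bar 44 long x 12 wide x 46 tall, ends rounded, standing on the deck, turning about its middle on a vertical axis. A white line on top runs from middle to pointer. Grip it across the 12, above the lips.
- parking_block: Fixed wooden block holding the fork flat. Origin on the table under the parked fork's origin, x along the fork (jaws to +x). Plinth 40 wide, 20 high. Walls 52 high round the fork's tail (sides x = -87 to -42, 3 from the tail; back wall at x = -84): there it cannot be gripped. Grip the jaws from outside, lift straight up by over 35.
- lock_fork: Loose red two-pronged fork, flat, 63 to 126 g. Origin on its underside in the middle of the slot; x out of the jaws, z up. Two jaws, 16 thick, x = -24 to rounded tips at +27, 58 wide over both, slot 14.5; closed by a bridge x = -40 to -24. Parked, its underside is 20 above the table. Home: origin on the knob's axis, on the deck, tips against the stop.
- fork_grip (a point): Middle of the fork's ribbed grip block, at fork x = -67, 15 above the underside: block 24 wide, 30 tall, x = -80 to -54; a neck 24 wide, 16 thick joins it to the bridge. It sticks out of the guide when the fork is home: hold or push the fork here to slide it in.
- red_spool: Bystander: spool of red thread, 28 across, 52 tall, standing; origin at the centre of its underside.
- bead_box: Bystander: flat round teal bead box, 39 across, 14 tall; origin at the centre of its underside.
- wax: Bystander: round yellow wax cake, 38 across, 13 tall; origin at the centre of its underside.
- tin: Bystander: round teal and white tin, 70 across, 23 tall; origin at the centre of its underside.
Not all that is in view belongs to the job. Of the things shaped like the regulator, the grey one is meant.

How it is judged:
By the outcome, as a careful person would: the job done as asked, in the order asked, and still so for the second after the job is handed in, with the robot touching nothing.
It also fails if it takes over 51 s, if anything falls off the work surface, if the arm or the gripper's body presses on something with over 40 N, if the wrist force passes 120 N, or if a joint passes its speed limit or range.

## Robot

A 6-joint arm with a two-finger parallel gripper is mounted at the origin on a cart in front of the work surface, level with it; the furniture and walls round the work are solid. World frame = base frame: x ahead of the robot, y to its left, z up, the work surface at z = 0. Lengths are in m, angles in rad, forces in N, time in s.
With the tool pointing down it reaches from about 0.375 to 0.9 m from the base axis. Payload 3.1 kg.
Tool frame: the origin (TCP) lies between the finger pads; the fingertips stand robot.finger_overhang ahead of it and the grasp point (between the pads) lies 3 mm ahead of it (robot.finger_overhang is the distance from the TCP to the fingertips, in m); z points along the fingers, y is the line along which they close (so a half turn about z gives the same grasp; the last joint's range is limited). The gripper opens to 87 mm and grips with 3 to 60 N. Pads are 19 mm wide; open, the fingers measure 117 mm over their backs; the gripper's body (75 mm by 190 mm) begins 51 mm behind the grasp point.
Start: joints at [1.155, 0.527, 1.433, -0, 1.181, -0.178], TCP at [0.147, 0.608, 0.245] pointing down, gripper open.
Joint ranges: [-3.08, 3.08], [-0.75, 2.2], [0.22, 2.44], [-1.43, 4.57], [0, 2.65], [-2.85, 2.85]. Speed limits (rad/s): [2.79, 2.79, 3.14, 3.14, 3.14, 3.14].

## Interface

Orientations are given as a unit quaternion [x, y, z, w].
In Python, from rig import get_obs, vision, hand_in, nets, robot gives the robot as it stands.
- The arm moves only by the tool apply_moves, never from a script. Its argument "series" is a list of rows, each an object with "offset": the shift along the world's x, y, z in cm, a list of three; "rot": the turn, a rotation vector about the world's x, y, z in degrees, a list of three. A call has 1 to 20 rows; each row is the pose to reach, as a shift and turn from the pose commanded when the call began; what a row does not reach only later rows make up. A row lasts 1/10 s, in which the tool goes at most 50 mm and 8.59 degrees, less where a joint would pass 70% of its speed; a pose out of reach is approached as far as the arm can. A call with a gripper value outside its range is refused whole. "hand" is the opening, from 0 (shut) to 1 (fully open), set as the call begins (left out, the last holds). The fingers move at their own pace and stop on an object; "newtons" is the grip in N (left out, the last holds). Time passes only in rows, so rows that repeat a pose let the fingers close. It gives the time, the measured TCP pose, the force, the opening and the grip force at its end, in the units of the state.
- get_obs(): the state, without advancing time (a new reading comes with each control period).
- vision.camera(name): name is "scene" or "side" or "wrist"; returns the picture (420x560x3 uint8, red, green, blue); there is no depth.
- vision.calibration(name): a dict with "K" (3x3 intrinsics, pixels), "R" (3x3) and "t" (3): a world point X has camera coordinates R X + t. Camera axes: x right, y down, z forward; pixel columns grow to the right and rows downward; lengths in m; the calibration is good to about 2 mm. A picture is of the moment at which its call begins: read the wrist's pose just before it. calibration takes no time and is no camera call; for the wrist camera it gives the pose at the moment of the call.
- hand_in(): hands the job in; it is judged then, once.
Trained networks look in the newest picture that a camera, given by its name, has taken for a name from the list of things; names that differ only in an ending like _2 or _b are one class to them, and where a whole thing is asked for, a point or a joint stands for the part that bears it (a point fixed in the world has none). Each returns a list of dicts, best first, with "conf" (0 to 1); they miss things now and then, are a little off and sometimes report something else, mostly with a low value. They report only what shows in the picture. A call takes as long as a camera call. They do not tell look-alikes from the thing itself.
- nets.search_frame(camera, query): "centre" ([x, y, z] in m, in world coordinates, good to about 4 mm: the middle of the surface that is visible of it).
- nets.spot_point(camera, query): "centre" ([x, y, z] in m, in world coordinates, good to about 4 mm: a listed point, or the origin of a listed thing).
The state is a dict: "time": time; "q": joint angles; "joint_velocities": joint speeds; "joint_torque": joint torques, N m; "position": TCP position; "tool_rot": TCP orientation; "ft_force": force on the tool from outside, world axes, zero at the start; "moment": the same for the moment, N m; "grip_width": finger opening in m; "grip_force": force on a finger pad.
Only numpy, scipy, OpenCV 4.12 (cv2) and the standard library are available. Lean on these libraries where they do the work, as an engineer would, in place of code of your own. Each camera call takes 0.05 s, during which the arm holds its last target. There are 200 camera calls.

## Working session

There is one attempt and no reset: what is moved stays moved. The work goes in short steps, Python scripts to look and compute and a tool call to move; the robot and the scene stay as the last step left them, time stands still between calls to the robot, and variables do not carry over. Pictures are saved under pics/ and viewed, at most 10 in all, crops included, and the job is handed in when it is done.

Besides the shell and the picture viewer there is one more tool, called after ">>>" by a JSON object that holds its "name" and its "arguments", one argument or row to a line. apply_moves: Moves the arm, as the interface text tells. Its arguments: {"type":"object","properties":{"series":{"type":"array"},"hand":{"type":"number"},"newtons":{"type":"number"}},"required":["series"]}

```bash
mkdir -p pics; cat > h.py <<'E'
import numpy as np,cv2
from rig import get_obs,vision,hand_in,nets,robot
def snap(c,f,crop=None,s=1):
    im=vision.camera(c)
    if crop: im=im[crop[1]:crop[3],crop[0]:crop[2]]
    if s!=1: im=cv2.resize(im,None,fx=s,fy=s,interpolation=cv2.INTER_CUBIC)
    cv2.imwrite('pics/'+f,im[...,::-1])
def proj(c,X):
    k=vision.calibration(c);p=k['K']@(k['R']@np.array(X)+k['t']);return p[:2]/p[2]
def unproj(c,uv,z):
    k=vision.calibration(c);d=k['R'].T@np.linalg.solve(k['K'],[*uv,1.]);o=-k['R'].T@k['t'];return o+d*(z-o[2])/d[2]
E
python3 - <<'E'
from h import *
print(robot, get_obs()['tool_rot'])
snap('scene','s1.png');
for c in ['scene','side']:
    if c=='side': snap('side','d1.png')
    for q in ['guide_mouth','mark','pointer','knob','regulator','parking_block','lock_fork','fork_grip','red_spool','bead_box','wax','tin']:
        print(c,q,[(np.round(d['centre'],3).tolist(),round(d['conf'],2),proj(c,d['centre']).round().tolist()) for d in nets.spot_point(c,q)][:3])
E
```

```text
<Robot object at 0x7fea80f1c050> [ 1.18115072e-01  9.92999358e-01 -1.00324117e-03 -3.12750165e-04]
scene guide_mouth [([0.611, -0.115, 0.048], 0.87, [293.0, 228.0]), ([0.537, 0.321, 0.003], 0.32, [189.0, 200.0])]
scene mark [([0.678, -0.144, 0.068], 0.9, [316.0, 219.0]), ([0.763, -0.518, 0.067], 0.69, [447.0, 261.0])]
scene pointer [([0.756, -0.51, 0.094], 0.7, [445.0, 252.0]), ([0.67, -0.122, 0.096], 0.59, [310.0, 209.0])]Traceback (most recent call last):
  File "<stdin>", line 7, in <module>
ValueError: it knows: bead_box, fork_grip, guide_mouth, lock_fork, mark, parking_block, pointer, red_spool, regulator, tin, wax
```

```bash
python3 -c "
import cv2;a=cv2.imread('pics/s1.png');b=cv2.imread('pics/d1.png');print(a.shape,b.shape)"
```

```text
[ WARN:0@0.014] global loadsave.cpp:275 findDecoder imread_('pics/d1.png'): can't open/read file: check file path/integrity
Traceback (most recent call last):
AttributeError: 'NoneType' object has no attribute 'shape'
```

View pics/s1.png

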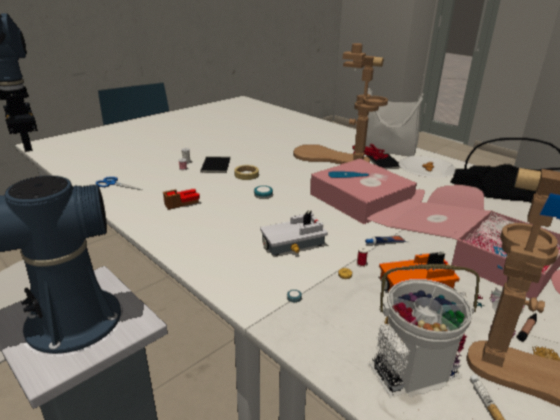

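The scene picture shows the grey regulator at (293,230) and an orange look-alike at (420,270). The red fork is in its wooden block at (182,198), the red spool at (362,257), the wax at (345,272), the bead box at (294,295) and the tin at (263,191).

```bash
python3 - <<'E'
from h import *
print(robot.finger_overhang)
for c in ['scene','side']:
    if c=='side': snap('side','d1.png')
    for q in ['guide_mouth','mark','pointer','regulator','parking_block','lock_fork','fork_grip','red_spool','bead_box','wax','tin']:
        if c=='scene' and q in('guide_mouth','mark','pointer'):continue
        print(c,q,[(np.round(d['centre'],3).tolist(),round(d['conf'],2),proj(c,d['centre']).round().tolist()) for d in nets.spot_point(c,q)][:3])
print(get_obs()['time'])
E
```

```text
0.022
scene regulator [([0.652, -0.133, 0.001], 0.93, [307.0, 239.0]), ([0.738, -0.498, -0.002], 0.59, [430.0, 283.0])]
scene parking_block [([0.538, 0.318, 0.001], 0.54, [190.0, 200.0])]
scene lock_fork [([0.535, 0.312, 0.021], 0.49, [190.0, 196.0])]
scene fork_grip [([0.476, 0.332, 0.035], 0.76, [172.0, 196.0]), ([0.435, -0.296, -0.005], 0.35, [295.0, 299.0])]
scene red_spool [([0.669, -0.323, 0.002], 0.51, [361.0, 264.0])]
scene bead_box [([0.434, -0.298, -0.004], 0.45, [296.0, 299.0])]
scene wax [([0.597, -0.32, 0.002], 0.55, [344.0, 274.0])]
scene tin [([0.763, 0.19, -0.003], 0.8, [262.0, 194.0])]
side guide_mouth [([0.613, -0.114, 0.048], 0.76, [285.0, 227.0]), ([0.667, -0.122, 0.095], 0.55, [302.0, 215.0])]
side mark []
side pointer [([0.668, -0.122, 0.099], 0.69, [302.0, 214.0])]
side regulator [([0.538, 0.311, 0.02], 0.68, [250.0, 175.0]), ([0.647, -0.13, 0.002], 0.55, [296.0, 240.0])]
side parking_block [([0.539, 0.318, 0.0], 0.75, [251.0, 178.0]), ([0.469, 0.326, 0.032], 0.41, [233.0, 172.0])]
side lock_fork [([0.539, 0.316, 0.02], 0.55, [250.0, 175.0])]
side fork_grip [([0.474, 0.328, 0.035], 0.57, [234.0, 171.0])]
side red_spool [([0.61, -0.118, 0.046], 0.6, [284.0, 228.0])]
side bead_box [([0.428, -0.295, 0.003], 0.67, [235.0, 279.0])]
side wax [([0.595, -0.321, 0.006], 0.49, [290.0, 278.0])]
side tin [([0.764, 0.182, 0.002], 0.74, [310.0, 190.0])]
1.2
```

View pics/d1.png

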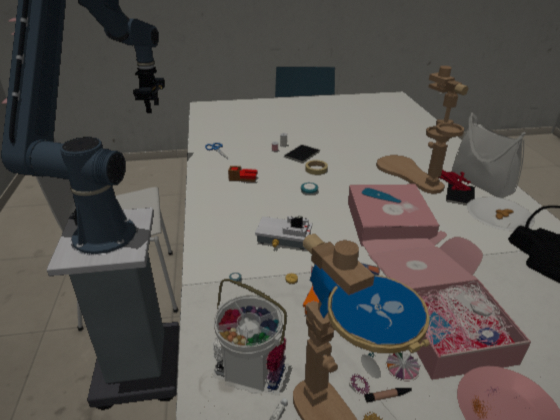

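The side picture matches: fork and block at (243,174), grey regulator at (285,230). I'll go above the fork and look with the wrist camera.

>>> {"name": "apply_moves", "arguments": {
  "series": [
    {"offset": [5, -4, 0], "rot": [0, 0, 0]},
    {"offset": [9, -7.5, 0], "rot": [0, 0, 0]},
    {"offset": [13, -11, 0], "rot": [0, 0, 0]},
    {"offset": [17, -14.5, 0], "rot": [0, 0, 0]},
    {"offset": [21, -17.5, 0], "rot": [0, 0, 0]},
    {"offset": [25, -21, 0], "rot": [0, 0, 0]},
    {"offset": [29, -24, 0], "rot": [0, 0, 0]},
    {"offset": [33, -27, 0], "rot": [0, 0, 0]},
    {"offset": [35, -29, 0], "rot": [0, 0, 0]},
    {"offset": [35, -29, 0], "rot": [0, 0, 0]},
    {"offset": [35, -29, 0], "rot": [0, 0, 0]}
  ]
}}

```text
time: 2.3
position: [0.4977, 0.3164, 0.2444]
tool_rot: [0.12, 0.993, 0.0, -0.0]
ft_force: [-0.9, 0.2, 0.5]
grip_width: 0.0868
grip_force: 0.0
```

```bash
python3 - <<'E'
from h import *
o=get_obs();print(o['time'],o['position'],o['q'],o['joint_velocities'].__abs__().max() if hasattr(o['joint_velocities'],'__abs__') else '')
k=vision.calibration('wrist');print(-k['R'].T@k['t'],k['R'][2],k['K'][0,0])
snap('wrist','w1.png')
for q in ['parking_block','lock_fork','fork_grip']:
    print(q,[(np.round(d['centre'],4).tolist(),round(d['conf'],2),proj('wrist',d['centre']).round().tolist()) for d in nets.spot_point('wrist',q)][:3])
E
```

```text
2.3 [0.49765128 0.3163766  0.24437545] [ 3.76729797e-01  4.80000879e-01  1.52376243e+00  4.39947693e-04
  1.13807126e+00 -9.54049147e-01] 0.05362631145187192
[0.41436466 0.33549371 0.38390887] [ 0.29788327 -0.07260375 -0.9518373 ] 339.82128893614924
parking_block [([0.5353, 0.3121, 0.0004], 0.74, [282.0, 210.0])]
lock_fork [([0.5389, 0.312, 0.0177], 0.64, [282.0, 218.0])]
fork_grip [([0.4744, 0.3326, 0.0351], 0.85, [287.0, 162.0])]
```

View pics/w1.png

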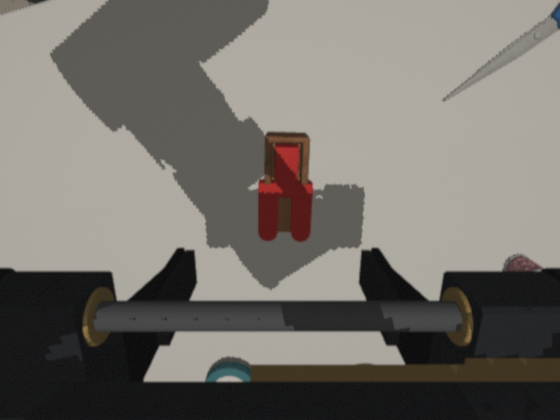

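The wrist picture shows the fork upright in frame: jaw tips at (268,241) and (301,241), grip block at (287,162) between the walls. I'll fit its pose, then go over the knob.

```bash
cat >> h.py <<'E'
from scipy.optimize import minimize
E
python3 - <<'E'
from h import *
im=cv2.imread('pics/w1.png').astype(int);b,g,r=im[...,0],im[...,1],im[...,2]
m=((r>120)&(g<60)&(b<60)).astype(np.uint8)
m[:120]=0;m[255:]=0;m[:,:240]=0;m[:,330:]=0
for z,r0,r1 in [(.036,181,250),(.05,120,181)]:
    mm=m.copy();mm[:r0]=0;mm[r1:]=0
    ys,xs=np.nonzero(mm);P=np.array([unproj('wrist',(x,y),z)[:2] for x,y in zip(xs,ys)],np.float32)
    rc=cv2.minAreaRect(P*1000);print(len(xs),rc, xs.min(),xs.max(),ys.min(),ys.max())
E
```

```text
263 ((500.98980712890625, 324.2236328125), (55.15394592285156, 10.888704299926758), 76.5566177368164) 259 311 183 193
404 ((472.0633239746094, 332.10906982421875), (22.71611976623535, 29.89606285095215), 76.55673217773438) 275 298 147 177
```

>>> {"name": "apply_moves", "arguments": {
  "series": [
    {"offset": [1, -4.5, 0.5], "rot": [0, 0, 5]},
    {"offset": [2, -9, 0.5], "rot": [0, 0, 10]},
    {"offset": [3, -13.5, 0.5], "rot": [0, 0, 15]},
    {"offset": [4, -18, 0.5], "rot": [0, 0, 20]},
    {"offset": [5, -22.5, 0.5], "rot": [0, 0, 25]},
    {"offset": [6, -27, 0.5], "rot": [0, 0, 30]},
    {"offset": [7, -31.5, 0.5], "rot": [0, 0, 34]},
    {"offset": [8, -36, 0.5], "rot": [0, 0, 37]},
    {"offset": [9, -40.5, 0.5], "rot": [0, 0, 37]},
    {"offset": [10, -45, 0.5], "rot": [0, 0, 37]},
    {"offset": [10, -46, 0.5], "rot": [0, 0, 37]},
    {"offset": [10, -46, 0.5], "rot": [0, 0, 37]},
    {"offset": [10, -46, 0.5], "rot": [0, 0, 37]}
  ]
}}

```text
time: 3.8
position: [0.5959, -0.1402, 0.2493]
tool_rot: [-0.204, 0.979, 0.001, -0.001]
ft_force: [-1.2, 0.2, 0.8]
grip_width: 0.0873
grip_force: 0.0
```

```bash
python3 - <<'E'
from h import *
o=get_obs();print(o['time'],o['position'],o['tool_rot'],o['q'])
snap('wrist','w2.png')
for q in ['guide_mouth','mark','pointer','regulator']:
    print(q,[(np.round(d['centre'],4).tolist(),round(d['conf'],2),proj('wrist',d['centre']).round().tolist()) for d in nets.spot_point('wrist',q)][:3])
E
```

```text
3.8 [ 0.59590886 -0.14020782  0.24931885] [-2.03806363e-01  9.79010666e-01  9.03649336e-04 -5.15907717e-04] [-4.13819651e-01  5.05533382e-01  1.45971927e+00  9.45059055e-04
  1.17822922e+00 -2.39546722e+00]
guide_mouth [([0.6105, -0.1209, 0.0466], 0.57, [289.0, 205.0])]
mark [([0.6758, -0.1487, 0.0675], 0.83, [240.0, 255.0])]
pointer [([0.669, -0.1266, 0.099], 0.91, [261.0, 272.0])]
regulator [([0.6498, -0.1312, -0.0019], 0.69, [268.0, 218.0])]
```

View pics/w2.png

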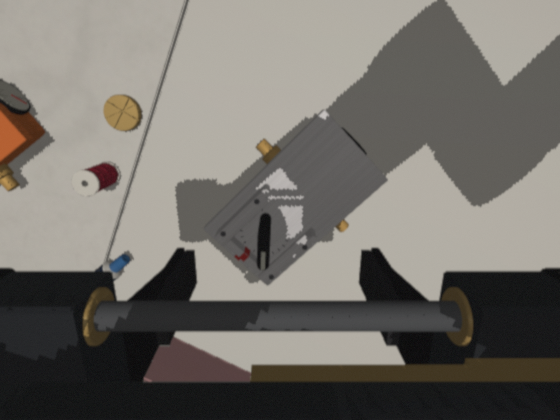

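The regulator spans corners (205,228), (322,113), (387,180) and (268,284). The black knob runs from (265,213) to the pointer at (263,268), with the red mark at (242,254) and the wax and spool at left. I'll enlarge to get accurate edges.

```bash
python3 - <<'E'
from h import *
im=cv2.imread('pics/w2.png')
cv2.imwrite('pics/w2c.png',cv2.resize(im[100:290,195:395],None,fx=3,fy=3,interpolation=cv2.INTER_CUBIC))
def dr(a,b,z):
    A,B=unproj('wrist',a,z),unproj('wrist',b,z);d=B-A;print(a,b,(A*1000).round(1)[:2],(B*1000).round(1)[:2],np.degrees(np.arctan2(d[1],d[0])).round(2),np.linalg.norm(d).round(4))
dr((322,113),(205,228),.05);dr((387,180),(268,284),.05);dr((322,113),(387,180),.05);dr((205,228),(268,284),.05)
dr((265,213),(263,270),.096)
k=(im.max(2)<40).astype(np.uint8);k[:205]=0;k[275:]=0;k[:,:252]=0;k[:,278:]=0
ys,xs=np.nonzero(k);P=np.array([unproj('wrist',(x,y),.096)[:2] for x,y in zip(xs,ys)],np.float32)
print(cv2.minAreaRect(P*1000))
E
```

```text
(322, 113) (205, 228) [ 513. -131.] [ 669.7 -193.9] -21.87 0.1689
(387, 180) (268, 284) [545.9 -41.3] [ 705.2 -105.6] -21.97 0.1718
(322, 113) (387, 180) [ 513. -131.] [545.9 -41.3] 69.87 0.0955
(205, 228) (268, 284) [ 669.7 -193.9] [ 705.2 -105.6] 68.13 0.0952
(265, 213) (263, 270) [ 613.5 -146.3] [ 667.7 -125.5] 21.02 0.058
((639.7996215820312, -136.89266967773438), (54.14081573486328, 10.717377662658691), 20.729341506958008)
```

View pics/w2c.png

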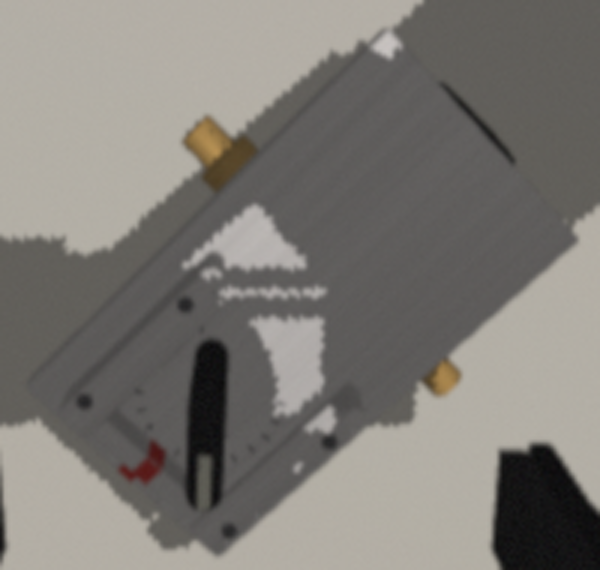

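Regulator yaw is about −21.9°, the knob axis about (0.647, −0.1335), and the knob direction about 21°. These agree with the sizes given and with the networks. Next I go down onto the knob and grip it.

>>> {"name": "apply_moves", "arguments": {
  "series": [
    {"offset": [2.5, 0.3, -3.5], "rot": [0, 0, -2]},
    {"offset": [5.1, 0.7, -7], "rot": [0, 0, -2]},
    {"offset": [5.1, 0.7, -11], "rot": [0, 0, -2]},
    {"offset": [5.1, 0.7, -14], "rot": [0, 0, -2]},
    {"offset": [5.1, 0.7, -14.9], "rot": [0, 0, -2]},
    {"offset": [5.1, 0.7, -14.9], "rot": [0, 0, -2]}
  ],
  "hand": 0.5,
  "newtons": 15
}}

```text
time: 4.65
position: [0.6467, -0.1345, 0.0992]
tool_rot: [-0.186, 0.982, 0.001, -0.001]
ft_force: [-0.5, 0.3, 0.2]
grip_width: 0.0484
grip_force: 0.0
```

>>> {"name": "apply_moves", "arguments": {
  "series": [
    {"offset": [0, 0, 0], "rot": [0, 0, 0]},
    {"offset": [0, 0, 0], "rot": [0, 0, 0]},
    {"offset": [0, 0, 0], "rot": [0, 0, 0]},
    {"offset": [0, 0, 0], "rot": [0, 0, 0]},
    {"offset": [0, 0, 0], "rot": [0, 0, 0]},
    {"offset": [0, 0, 0], "rot": [0, 0, 0]}
  ],
  "hand": 0,
  "newtons": 15
}}

```text
time: 5.25
position: [0.6469, -0.1329, 0.1017]
tool_rot: [-0.185, 0.983, 0.002, -0.0]
ft_force: [-2.0, 6.7, 6.3]
grip_width: 0.0118
grip_force: 15.0
```

```bash
python3 - <<'E'
from h import *
o=get_obs();u=o['tool_rot'];print(o['time'],o['position'],2*np.degrees(np.arctan2(u[1],u[0]))-90,o['grip_width'],o['ft_force'],o['moment'],o['q'])
E
```

```text
5.25 [ 0.64688468 -0.13290332  0.1016918 ] 111.3689343572216 0.011808294915940678 [-1.97436644  6.69256174  6.30056905] [ 1.12287322  0.30026678 -0.00341083] [-0.37310025  0.74664384  1.44482623  0.0044677   0.95301149 -2.31944793]
```

>>> {"name": "apply_moves", "arguments": {
  "series": [
    {"offset": [-0.05, 0.15, 0.2], "rot": [0, 0, 0]},
    {"offset": [-0.05, 0.15, 0.2], "rot": [0, 0, -7]},
    {"offset": [-0.05, 0.15, 0.2], "rot": [0, 0, -14]},
    {"offset": [-0.05, 0.15, 0.2], "rot": [0, 0, -21]},
    {"offset": [-0.05, 0.15, 0.2], "rot": [0, 0, -28]},
    {"offset": [-0.05, 0.15, 0.2], "rot": [0, 0, -35]},
    {"offset": [-0.05, 0.15, 0.2], "rot": [0, 0, -40]},
    {"offset": [-0.05, 0.15, 0.2], "rot": [0, 0, -43.3]},
    {"offset": [-0.05, 0.15, 0.2], "rot": [0, 0, -43.3]},
    {"offset": [-0.05, 0.15, 0.2], "rot": [0, 0, -43.3]},
    {"offset": [-0.05, 0.15, 0.2], "rot": [0, 0, -43.3]}
  ]
}}

```text
time: 6.35
position: [0.6468, -0.1319, 0.1018]
tool_rot: [0.19, 0.982, 0.002, -0.001]
ft_force: [1.6, 6.3, -2.8]
grip_width: 0.012
grip_force: 15.0
```

```bash
python3 - <<'E'
from h import *
o=get_obs();u=o['tool_rot'];print(o['time'],o['position'],2*np.degrees(np.arctan2(u[1],u[0]))-90,o['grip_width'],o['ft_force'],o['moment'],o['q'])
E
```

```text
6.35 [ 0.64682923 -0.13191747  0.10176034] 68.0844458995318 0.011979892466135376 [ 1.61399101  6.31645905 -2.8197852 ] [ 0.83656579 -0.32358989 -0.01116037] [-0.37144235  0.7460405   1.4461081   0.00368993  0.95143742 -1.56188515]
```

>>> {"name": "apply_moves", "arguments": {
  "series": [
    {"offset": [0, 0.1, 0], "rot": [0, 0, 0]},
    {"offset": [0, 0.1, 0], "rot": [0, 0, 0]},
    {"offset": [0, 0.1, 0], "rot": [0, 0, 0]},
    {"offset": [0, 0.1, 3], "rot": [0, 0, 0]},
    {"offset": [-2, 0.5, 7], "rot": [0, 0, 0]},
    {"offset": [-4, 1, 10], "rot": [0, 0, 0]},
    {"offset": [-5, 2, 12], "rot": [0, 0, 0]},
    {"offset": [-5, 2, 12], "rot": [0, 0, 0]},
    {"offset": [-5, 2, 12], "rot": [0, 0, 0]}
  ],
  "hand": 0.6
}}

```text
time: 7.25
position: [0.5975, -0.1144, 0.223]
tool_rot: [0.19, 0.982, -0.0, 0.001]
ft_force: [0.5, -0.1, -0.2]
grip_width: 0.0522
grip_force: 0.0
```

```bash
python3 - <<'E'
from h import *
o=get_obs();print(o['time'],o['position'],o['ft_force'])
c=proj('wrist',[.647,-.132,.07]);print(c)
im=vision.camera('wrist');cv2.imwrite('pics/w3.png',im[...,::-1])
x,y=(c-[100,75]).astype(int);x=max(x,0);y=max(y,0);print(x,y)
cv2.imwrite('pics/w3c.png',cv2.resize(im[y:y+150,x:x+200,::-1],None,fx=4,fy=4,interpolation=cv2.INTER_CUBIC))
for q in ['guide_mouth','mark','pointer','regulator']:
    print(q,[(np.round(d['centre'],4).tolist(),round(d['conf'],2),proj('wrist',d['centre']).round().tolist()) for d in nets.spot_point('wrist',q)][:2])
E
```

```text
7.25 [ 0.5974693  -0.114429    0.22304187] [ 0.49101564 -0.13203211 -0.19398888]
[281.13381936 251.37258859]
181 176
guide_mouth [([0.6083, -0.1175, 0.0504], 0.69, [280.0, 205.0])]
mark [([0.6751, -0.1464, 0.0661], 0.66, [278.0, 281.0])]
pointer [([0.6673, -0.143, 0.0962], 0.88, [278.0, 290.0])]
regulator [([0.6482, -0.1343, -0.0001], 0.61, [279.0, 228.0])]
```

View pics/w3c.png

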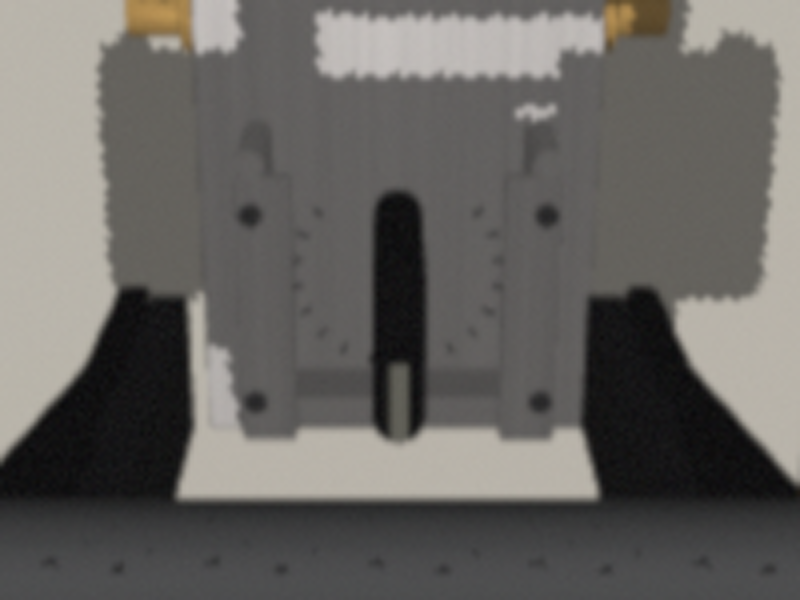

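The knob bar and white pointer sit on the regulator centreline: knob at crop x≈398, cheek inner faces at 296 and 500. So it is on the mark. Next is the fork.

>>> {"name": "apply_moves", "arguments": {
  "series": [
    {"offset": [-0.8, 4.8, 0], "rot": [0, 0, 2]},
    {"offset": [-1.6, 9.6, 0], "rot": [0, 0, 4]},
    {"offset": [-2.4, 14.4, 0], "rot": [0, 0, 6]},
    {"offset": [-3.2, 19.2, 0], "rot": [0, 0, 8]},
    {"offset": [-4, 24, 0], "rot": [0, 0, 8.5]},
    {"offset": [-4.8, 28.8, 0], "rot": [0, 0, 8.5]},
    {"offset": [-5.6, 33.6, -1], "rot": [0, 0, 8.5]},
    {"offset": [-6.4, 38.4, -3], "rot": [0, 0, 8.5]},
    {"offset": [-7.2, 43.4, -5], "rot": [0, 0, 8.5]},
    {"offset": [-7.2, 43.4, -9], "rot": [0, 0, 8.5]},
    {"offset": [-7.2, 43.4, -9], "rot": [0, 0, 8.5]},
    {"offset": [-7.2, 43.4, -9], "rot": [0, 0, 8.5]}
  ],
  "hand": 1
}}

```text
time: 8.7
position: [0.5245, 0.3194, 0.1313]
tool_rot: [0.116, 0.993, -0.001, -0.002]
ft_force: [-0.0, -0.4, 0.6]
grip_width: 0.0872
grip_force: 0.0
```

```bash
python3 - <<'E'
from h import *
o=get_obs();u=o['tool_rot'];print(o['time'],o['position'],2*np.degrees(np.arctan2(u[1],u[0]))-90)
snap('wrist','w4.png')
for q in ['parking_block','lock_fork','fork_grip']:
    print(q,[(np.round(d['centre'],4).tolist(),round(d['conf'],2),proj('wrist',d['centre']).round().tolist()) for d in nets.spot_point('wrist',q)][:3])
E
```

```text
8.7 [0.52446664 0.31944975 0.13130264] 76.64899318675717
parking_block [([0.5347, 0.313, 0.0009], 0.87, [274.0, 215.0])]
lock_fork [([0.5377, 0.3123, 0.0172], 0.85, [273.0, 225.0])]
fork_grip [([0.4738, 0.3314, 0.0371], 0.77, [278.0, 145.0])]
```

View pics/w4.png

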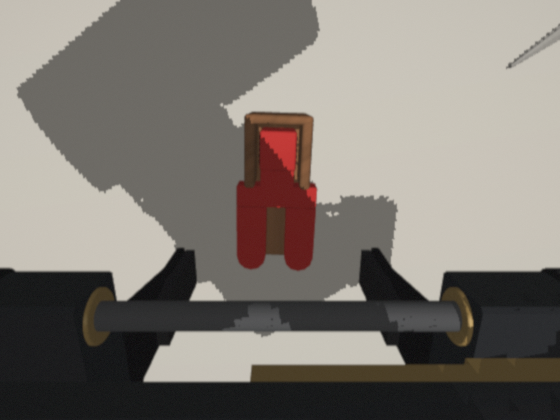

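The fork's jaws run from u=237 to 316 with tips at v≈270, bridge back edge at v≈183, and grip block at (278,150).

```bash
python3 - <<'E'
from h import *
for uv,z in [((276,270),.036),((276.5,183),.036),((237,210),.036),((316.5,210),.036),((279,129),.05)]:
    print(uv,(unproj('wrist',uv,z)*1000).round(1))
R=np.array([.9726,-.2324])
im=vision.camera('wrist')[...,::-1].astype(int);b,g,r=im[...,0],im[...,1],im[...,2]
m=((r>70)&(g<40)&(b<40)).astype(np.uint8);m[:186]=0;m[280:]=0
n,l,s,c=cv2.connectedComponentsWithStats(m);i=1+s[1:,4].argmax();ys,xs=np.nonzero(l==i)
P=np.array([unproj('wrist',(x,y),.036)[:2] for x,y in zip(xs,ys)],np.float32)
print(s[i],cv2.minAreaRect(P*1000))
E
```

```text
(276, 270) [567.9 307.3  36. ]
(276.5, 183) [500. 324.  36.]
(237, 210) [513.1 290.9  36. ]
(316.5, 210) [526.8 347.9  36. ]
(279, 129) [462.3 334.7  50. ]Traceback (most recent call last):
  File "<stdin>", line 8, in <module>
  File "h.py", line 11, in unproj
    k=vision.calibration(c);d=k['R'].T@np.linalg.solve(k['K'],[*uv,1.]);o=-k['R'].T@k['t'];return o+d*(z-o[2])/d[2]
ValueError: time passes only in moves, steps and waits
```

>>> {"name": "apply_moves", "arguments": {
  "series": [
    {"offset": [0.3, -0.2, -3], "rot": [0, 0, 0]},
    {"offset": [0.3, -0.2, -6], "rot": [0, 0, 0]},
    {"offset": [0.3, -0.2, -8.2], "rot": [0, 0, 0]},
    {"offset": [0.3, -0.2, -8.6], "rot": [0, 0, 0]},
    {"offset": [0.3, -0.2, -8.6], "rot": [0, 0, 0]},
    {"offset": [0.3, -0.2, -8.6], "rot": [0, 0, 0]}
  ]
}}

```text
time: 9.55
position: [0.5294, 0.3182, 0.0482]
tool_rot: [0.117, 0.993, 0.001, 0.001]
ft_force: [1.2, 0.7, 0.5]
grip_width: 0.0872
grip_force: 0.0
```

>>> {"name": "apply_moves", "arguments": {
  "series": [
    {"offset": [0, 0, 0], "rot": [0, 0, 0]},
    {"offset": [0, 0, 0], "rot": [0, 0, 0]},
    {"offset": [0, 0, 0], "rot": [0, 0, 0]},
    {"offset": [0, 0, 0], "rot": [0, 0, 0]},
    {"offset": [0, 0, 0], "rot": [0, 0, 0]}
  ],
  "hand": 0,
  "newtons": 30
}}

```text
time: 10.05
position: [0.5282, 0.318, 0.0468]
tool_rot: [0.116, 0.993, -0.0, 0.0]
ft_force: [-0.7, -0.2, 1.1]
grip_width: 0.058
grip_force: 29.9
```

Gripped at 58 mm, which matches the jaws. I'll lift straight up and carry it over the deck.

>>> {"name": "apply_moves", "arguments": {
  "series": [
    {"offset": [0, 0, 2], "rot": [0, 0, 0]},
    {"offset": [0, 0, 5], "rot": [0, 0, 0]},
    {"offset": [0, 0, 8], "rot": [0, 0, 0]},
    {"offset": [0, -1, 10], "rot": [0, 0, 0]},
    {"offset": [0.5, -5, 10], "rot": [0, 0, -2]},
    {"offset": [1, -9, 10], "rot": [0, 0, -4]},
    {"offset": [1.4, -13, 10], "rot": [0, 0, -6]},
    {"offset": [1.8, -17, 10], "rot": [0, 0, -8]},
    {"offset": [2.2, -21, 10], "rot": [0, 0, -8.5]},
    {"offset": [2.6, -25, 10], "rot": [0, 0, -8.5]},
    {"offset": [3, -29, 10], "rot": [0, 0, -8.5]},
    {"offset": [3.4, -33, 10], "rot": [0, 0, -8.5]},
    {"offset": [3.7, -37, 9], "rot": [0, 0, -8.5]},
    {"offset": [3.9, -40, 8], "rot": [0, 0, -8.5]},
    {"offset": [3.9, -41.8, 7], "rot": [0, 0, -8.5]},
    {"offset": [3.9, -41.8, 7], "rot": [0, 0, -8.5]},
    {"offset": [3.9, -41.8, 7], "rot": [0, 0, -8.5]},
    {"offset": [3.9, -41.8, 7], "rot": [0, 0, -8.5]}
  ]
}}

```text
time: 11.85
position: [0.5668, -0.0983, 0.1167]
tool_rot: [0.189, 0.982, 0.0, -0.0]
ft_force: [-0.2, 0.7, -0.9]
grip_width: 0.0574
grip_force: 29.9
```

```bash
python3 - <<'E'
from h import *
o=get_obs();u=o['tool_rot'];print(o['time'],o['position'],2*np.degrees(np.arctan2(u[1],u[0]))-90,o['grip_width'],o['ft_force'])
snap('wrist','w5.png')
for q in ['lock_fork','regulator','guide_mouth','mark']:
    print(q,[(np.round(d['centre'],4).tolist(),round(d['conf'],2),proj('wrist',d['centre']).round().tolist()) for d in nets.spot_point('wrist',q)][:2])
E
```

```text
11.85 [ 0.56680626 -0.09830458  0.11666474] 68.21386761264858 0.05738977563358976 [-0.17113122  0.71583308 -0.94661647]
lock_fork [([0.5747, -0.1069, 0.0881], 0.56, [271.0, 278.0]), ([0.6477, -0.1309, -0.0004], 0.41, [278.0, 305.0])]
regulator [([0.6473, -0.1317, -0.0001], 0.96, [278.0, 305.0])]
guide_mouth []
mark []
```

View pics/w5.png

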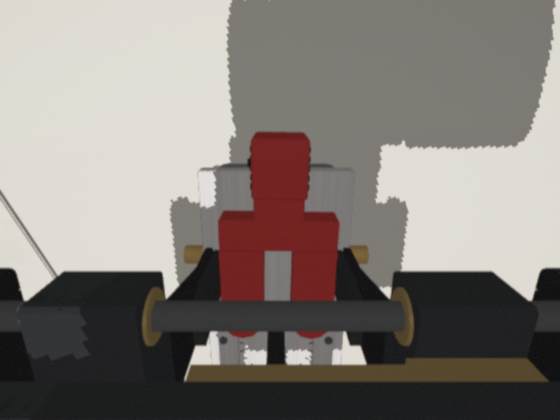

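The fork is held straight, with its centre at u≈278.5 against u≈276 for the guide and knob. It needs about 1.8 mm toward −y, which agrees with the computed target. I'll lower it onto the deck and start sliding.

>>> {"name": "apply_moves", "arguments": {
  "series": [
    {"offset": [-0.05, -0.18, -1], "rot": [0, 0, 0]},
    {"offset": [-0.05, -0.18, -2.5], "rot": [0, 0, 0]},
    {"offset": [-0.05, -0.18, -3.5], "rot": [0, 0, 0]},
    {"offset": [-0.05, -0.18, -4], "rot": [0, 0, 0]},
    {"offset": [-0.05, -0.18, -4], "rot": [0, 0, 0]},
    {"offset": [-0.05, -0.18, -4], "rot": [0, 0, 0]},
    {"offset": [-0.05, -0.18, -4], "rot": [0, 0, 0]}
  ]
}}

```text
time: 12.8
position: [0.5659, -0.1015, 0.0767]
tool_rot: [0.19, 0.982, 0.0, -0.001]
ft_force: [-2.3, 1.6, 4.3]
grip_width: 0.0577
grip_force: 30.0
```

>>> {"name": "apply_moves", "arguments": {
  "series": [
    {"offset": [0.5, -0.2, 0], "rot": [0, 0, 0]},
    {"offset": [0.9, -0.35, 0], "rot": [0, 0, 0]},
    {"offset": [1.2, -0.5, 0], "rot": [0, 0, 0]},
    {"offset": [1.5, -0.6, 0], "rot": [0, 0, 0]},
    {"offset": [1.5, -0.6, 0], "rot": [0, 0, 0]},
    {"offset": [1.5, -0.6, 0], "rot": [0, 0, 0]}
  ]
}}

```text
time: 13.4
position: [0.5807, -0.1073, 0.0767]
tool_rot: [0.19, 0.982, 0.0, -0.001]
ft_force: [-2.4, 1.8, 4.2]
grip_width: 0.0577
grip_force: 30.0
```

>>> {"name": "apply_moves", "arguments": {
  "series": [
    {"offset": [0.5, -0.15, 0], "rot": [0, 0, 0]},
    {"offset": [0.9, -0.28, 0], "rot": [0, 0, 0]},
    {"offset": [1.2, -0.4, 0], "rot": [0, 0, 0]},
    {"offset": [1.2, -0.4, 0], "rot": [0, 0, 0]},
    {"offset": [1.2, -0.4, 0], "rot": [0, 0, 0]}
  ]
}}

```text
time: 13.9
position: [0.5928, -0.1112, 0.0767]
tool_rot: [0.19, 0.982, 0.0, -0.001]
ft_force: [-4.0, 1.8, 6.0]
grip_width: 0.0578
grip_force: 30.0
```

```bash
python3 - <<'E'
from h import *
o=get_obs();u=o['tool_rot'];print(o['time'],o['position'],2*np.degrees(np.arctan2(u[1],u[0]))-90,o['grip_width'],o['ft_force'],o['moment'])
snap('wrist','w6.png')
E
```

```text
13.9 [ 0.5927584  -0.11120835  0.0767384 ] 68.1252613954727 0.0577734735845575 [-4.0097353   1.82294145  5.97446993] [ 0.15203068  0.54635522 -0.07612365]
```

View pics/w6.png

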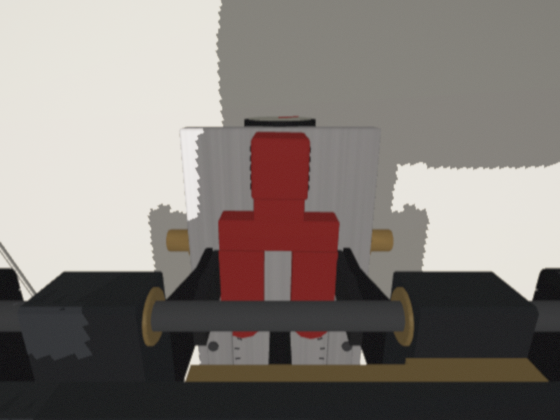

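The fork is centred between the cheeks (278.5 against 280) with its tips inside the guide. I'll release, slide the open fingers back to the grip block and grip there.

>>> {"name": "apply_moves", "arguments": {
  "series": [
    {"offset": [0, 0, 0], "rot": [0, 0, 0]},
    {"offset": [0, 0, 0.1], "rot": [0, 0, 0]},
    {"offset": [0, 0, 0.1], "rot": [0, 0, 0]},
    {"offset": [0, 0, 0.1], "rot": [0, 0, 0]},
    {"offset": [-2, 0.8, 0.1], "rot": [0, 0, 0]},
    {"offset": [-4, 1.6, 0.1], "rot": [0, 0, 0]},
    {"offset": [-5.1, 2.05, 0.1], "rot": [0, 0, 0]},
    {"offset": [-5.1, 2.05, 0.1], "rot": [0, 0, 0]},
    {"offset": [-5.1, 2.05, 0.1], "rot": [0, 0, 0]}
  ],
  "hand": 0.85
}}

```text
time: 14.85
position: [0.5438, -0.0918, 0.0778]
tool_rot: [0.19, 0.982, -0.0, 0.001]
ft_force: [-0.0, 0.1, 0.9]
grip_width: 0.0737
grip_force: 0.0
```

>>> {"name": "apply_moves", "arguments": {
  "series": [
    {"offset": [0, 0, 0], "rot": [0, 0, 0]},
    {"offset": [0, 0, 0], "rot": [0, 0, 0]},
    {"offset": [0, 0, 0], "rot": [0, 0, 0]},
    {"offset": [0, 0, 0], "rot": [0, 0, 0]},
    {"offset": [0, 0, 0], "rot": [0, 0, 0]},
    {"offset": [0, 0, 0], "rot": [0, 0, 0]},
    {"offset": [0, 0, 0], "rot": [0, 0, 0]}
  ],
  "hand": 0,
  "newtons": 40
}}

```text
time: 15.55
position: [0.5426, -0.0912, 0.0775]
tool_rot: [0.19, 0.982, 0.0, -0.0]
ft_force: [0.3, 0.9, 0.0]
grip_width: 0.0258
grip_force: 0.1
```

>>> {"name": "apply_moves", "arguments": {
  "series": [
    {"offset": [0, 0, 0], "rot": [0, 0, 0]},
    {"offset": [0, 0, 0], "rot": [0, 0, 0]},
    {"offset": [0.5, -0.2, 0], "rot": [0, 0, 0]},
    {"offset": [1, -0.4, 0], "rot": [0, 0, 0]},
    {"offset": [1.5, -0.6, 0], "rot": [0, 0, 0]},
    {"offset": [2, -0.8, 0], "rot": [0, 0, 0]},
    {"offset": [2, -0.8, 0], "rot": [0, 0, 0]}
  ]
}}

```text
time: 16.25
position: [0.5637, -0.0996, 0.0776]
tool_rot: [0.19, 0.982, -0.0, 0.001]
ft_force: [0.0, 0.8, 0.7]
grip_width: 0.0239
grip_force: 40.0
```

>>> {"name": "apply_moves", "arguments": {
  "series": [
    {"offset": [0.4, -0.16, 0], "rot": [0, 0, 0]},
    {"offset": [0.8, -0.32, 0], "rot": [0, 0, 0]},
    {"offset": [1.2, -0.48, 0], "rot": [0, 0, 0]},
    {"offset": [1.6, -0.64, 0], "rot": [0, 0, 0]},
    {"offset": [1.6, -0.64, 0], "rot": [0, 0, 0]}
  ]
}}

```text
time: 16.75
position: [0.5799, -0.1061, 0.0776]
tool_rot: [0.19, 0.982, -0.0, 0.001]
ft_force: [0.5, 0.6, 1.0]
grip_width: 0.0239
grip_force: 40.0
```

>>> {"name": "apply_moves", "arguments": {
  "series": [
    {"offset": [0.2, -0.08, 0], "rot": [0, 0, 0]},
    {"offset": [0.4, -0.16, 0], "rot": [0, 0, 0]},
    {"offset": [0.6, -0.24, 0], "rot": [0, 0, 0]},
    {"offset": [0.8, -0.32, 0], "rot": [0, 0, 0]},
    {"offset": [0.8, -0.32, 0], "rot": [0, 0, 0]},
    {"offset": [0.8, -0.32, 0], "rot": [0, 0, 0]}
  ]
}}

```text
time: 17.35
position: [0.587, -0.109, 0.0775]
tool_rot: [0.19, 0.982, -0.0, 0.0]
ft_force: [-1.3, 2.1, 3.1]
grip_width: 0.0239
grip_force: 40.0
```

>>> {"name": "apply_moves", "arguments": {
  "series": [
    {"offset": [0.2, -0.08, 0], "rot": [0, 0, 0]},
    {"offset": [0.4, -0.16, 0], "rot": [0, 0, 0]},
    {"offset": [0.4, -0.16, 0], "rot": [0, 0, 0]},
    {"offset": [0.4, -0.16, 0], "rot": [0, 0, 0]}
  ]
}}

```text
time: 17.75
position: [0.588, -0.1094, 0.0775]
tool_rot: [0.19, 0.982, 0.0, -0.003]
ft_force: [-7.4, 3.4, 8.4]
grip_width: 0.0236
grip_force: 40.0
```

>>> {"name": "apply_moves", "arguments": {
  "series": [
    {"offset": [0.3, -0.12, 0], "rot": [0, 0, 0]},
    {"offset": [0.3, -0.12, 0], "rot": [0, 0, 0]},
    {"offset": [0.3, -0.12, 0], "rot": [0, 0, 0]}
  ]
}}

```text
time: 18.05
position: [0.5882, -0.1094, 0.0775]
tool_rot: [0.189, 0.982, 0.001, -0.006]
ft_force: [-13.1, 4.5, 12.2]
grip_width: 0.0236
grip_force: 40.0
```

```bash
python3 - <<'E'
from h import *
o=get_obs();print(o['position'],o['ft_force'],o['moment'],o['tool_rot'])
E
```

```text
[ 0.5881651  -0.10944002  0.07747608] [-13.14452816   4.54151298  12.16548465] [ 0.6743236   1.75750965 -0.02808621] [ 0.18943967  0.98187124  0.00100569 -0.0063611 ]
```

It is firmly against the stop. I'll ease the push, open, rise and look.

>>> {"name": "apply_moves", "arguments": {
  "series": [
    {"offset": [-0.4, 0.16, 0], "rot": [0, 0, 0]},
    {"offset": [-0.4, 0.16, 0], "rot": [0, 0, 0]}
  ]
}}

```text
time: 18.25
position: [0.588, -0.1094, 0.0775]
tool_rot: [0.19, 0.982, 0.0, -0.002]
ft_force: [-5.2, 3.3, 7.0]
grip_width: 0.0238
grip_force: 40.0
```

>>> {"name": "apply_moves", "arguments": {
  "series": [
    {"offset": [0, 0, 0], "rot": [0, 0, 0]},
    {"offset": [0, 0, 0], "rot": [0, 0, 0]},
    {"offset": [0, 0, 0], "rot": [0, 0, 0]},
    {"offset": [0, 0, 0], "rot": [0, 0, 0]},
    {"offset": [0, 0, 3], "rot": [0, 0, 0]},
    {"offset": [0, 0, 7], "rot": [0, 0, 0]},
    {"offset": [0, 0, 11], "rot": [0, 0, 0]},
    {"offset": [0, 0, 14.5], "rot": [0, 0, 0]},
    {"offset": [0, 0, 14.5], "rot": [0, 0, 0]},
    {"offset": [0, 0, 14.5], "rot": [0, 0, 0]}
  ],
  "hand": 0.6
}}

```text
time: 19.25
position: [0.5901, -0.1103, 0.2234]
tool_rot: [0.19, 0.982, -0.0, 0.001]
ft_force: [0.2, -0.1, -0.2]
grip_width: 0.0523
grip_force: 0.0
```

```bash
python3 - <<'E'
from h import *
o=get_obs();print(o['time'],o['position'],o['ft_force'])
im=vision.camera('wrist');c=proj('wrist',[.647,-.132,.07]);x,y=(c-[100,95]).astype(int);print(x,y)
cv2.imwrite('pics/w7.png',cv2.resize(im[y:y+150,x:x+200,::-1],None,fx=4,fy=4,interpolation=cv2.INTER_CUBIC))
E
```

```text
19.25 [ 0.59010888 -0.11031444  0.22340631] [ 0.22216534 -0.09058359 -0.22484258]
179 166
```

View pics/w7.png

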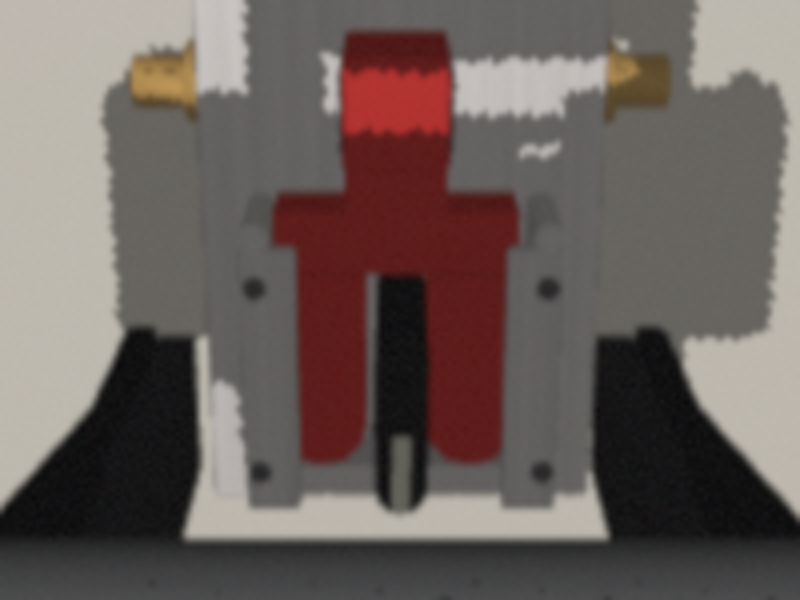

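The last picture shows the fork in the guide, one jaw on each side of the knob. Both tips (crop v≈463) are at the end stop, and the pointer is on the centreline (x≈400). The gripper is clear.

```bash
python3 -c "
from rig import hand_in
print(hand_in())"
```

```text
the job is handed in; nothing more can be done
None
```

I turned the knob to the red mark and slid the lock fork home against the end stop. Then I let go and handed the job in at about 19 s; I never went near the four bystanders, though I took no final picture of them.

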